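# Clamp the glued deck box at the game library's repair counter

### The job

Lift the tall wooden deck box off the drying rail, pulling it up past its sprung catch, and stand it upright on the bed of the bar clamp, square between the fixed jaw and the pad, and let go of it. Then pump the clamp's trigger, without pushing the pad by hand, until the pad holds the box firmly against the fixed jaw but does not crush it (about 12 newtons is right, more than 20 crushes it). Finish while still holding the trigger pressed back so that the box stays clamped; disturb nothing else.

Things in the scene. Friction and masses are not known exactly. Their poses are not given: they have to be found in the camera images.
- deck_box: Loose wooden deck box (just glued), 44 mm (its x) by 58 mm (its y) by 80 mm tall, about 0.22 kg. Origin: centre of its underside, z up. A 3 mm deep groove runs along y in both 44 mm-apart faces, 8 to 20 mm above the underside; the 58 mm-apart end faces are plain and are the ones to grip. It starts upright in one of the two stations of the rail.
- low_block: Bystander: loose wooden block of the same section, 44 by 36 mm and only 45 mm tall, in the rail's other station. Leave it. Origin: centre of underside.
- rail: Fixed aluminium drying rail, 92 mm by 200 mm long (along its y). Origin: underside of the channel's middle, on the counter. Channel floor 10 mm above the counter; wall 36 mm high at x = +23 to +31 mm, lip 16 mm high at x = -23 to -31 mm, steel catch housings 36 mm high to x = -53 mm.
- clamp: Fixed bench bar clamp. Origin: centre of the underside of its base plate, 260 mm (x) by 90 mm (y), on the counter; +x runs along the bar from trigger to fixed jaw. The bed for the box is 12 mm above the counter. Fixed jaw face at x = 115 mm; pad face at x = 25 mm + jaw - cushion. Grey housing 80 mm high from x = -70 to -10 mm. The bar sticks out behind to x = -154 mm when fully back.
- anvil: Fixed jaw of the clamp: upright plate 14 by 56 by 76 mm tall. Origin: foot of its clamping face, on the bed at clamp x = +115 mm, y = 0.
- pad: The moving jaw's rubber pad, 8 mm thick, 44 mm wide, 36 mm tall. Origin: centre of its clamping face, 50 mm above the counter; clamp axes. Not to be pushed by hand.
- trigger: The clamp's swinging trigger: steel strip 8 by 20 mm rising from its hinge, with the finger bar across its top. Origin: on its hinge, along clamp y, at clamp x = -25 mm, 95 mm above the counter. The finger bar swings on a 70 mm radius towards clamp -x, 30 mm in all, and springs back by itself (3 to 5 N at the finger bar).
- trigger_angle (a joint): Trigger angle, rad: 0 at rest, 0.42 to 0.44 fully squeezed. Ratchet with 5 mm teeth: while engaged the bar advances about 36 mm per rad; a full squeeze and full return gives 15 mm (10 if short). It returns slowly (damped, 0.5 s). On the return the bar stays, held by 4 N of friction; a pad pressed harder backs it off to about 4 N, so pressure lasts only while the trigger is held.
- jaw (a joint): Advance of the clamp's bar, m: 0 fully back, grows towards the fixed jaw, up to 0.064. It starts anywhere from 0.002 to 0.024.
- cushion (a joint): Compression of the spring behind the pad, m: 0 when the pad is free, up to 0.016. 2 N per mm: the pressure on the box is 2000 N/m times this value. Force needed at the finger bar: about 0.54 times (pressure + 4 N), plus the trigger's own spring.
- pawn: Bystander: loose wooden game pawn, 32 mm across, 58 mm tall, beside the clamp.
- glue: Bystander: white glue bottle, 48 mm across, 130 mm tall.
- dice_cup: Bystander: dark wooden dice cup standing mouth down, 72 mm across, 95 mm tall.
- tin: Bystander: flat steel tin, 95 by 65 by 30 mm, stuck fast to the counter.
- station_a (a point): Channel floor of one rail station (rail x = 0, y = -55 mm). A sprung roller on its -x side sits in the box's groove: a straight upward pull of about 6 to 12 N (with the box's weight) frees the box within 10 mm of lift; it clears the walls once lifted 30 mm.
- station_b (a point): Channel floor of the other, equal rail station (rail x = 0, y = +55 mm).
- clamp_handle (a point): Top of the clamp's fixed upright wooden handle behind the trigger, 190 mm above the counter; the handle is 15 mm (x) by 30 mm, its front face at clamp x = -69 mm.
- finger_bar (a point): Grey round bar (16 mm diameter, 44 mm long along clamp y) at the top of the trigger, the place to push. Origin: its centre, 165 mm above the counter at clamp x = -25 mm, y = 0 with the trigger at rest. Push it towards the handle (clamp -x) with closed fingers from above, standing in front of it (its front is at clamp x = -17 mm at rest).
There are look-alikes about, which are no part of the job. What is shaped like the deck_box but pink or yellow is not meant.

How it is judged:
On the way, in this order (a step that is already met when the one before it is completed fails the run):
1. the deck box is lifted clear of the rail (z of deck_box in the frame of rail above 0.05 m), for 0.1 s.
2. the deck box stands upright on the clamp's bed between the jaws, let go (z of deck_box in the frame of clamp between 0.008 and 0.016 m and x of deck_box in the frame of clamp between 0.05 and 0.096 m and y of deck_box in the frame of clamp between -0.02 and 0.02 m and angle between deck_box's own z axis and vertical below 0.1 rad and contact force between the fingers and deck_box below 0.3 N), for 0.2 s.
At the end, for the whole second after the job is handed in: The box stands upright and square (0.1 rad) on the bed, within 22 mm of the clamp's middle line, pressed by the pad with 5 to 20 N against the fixed jaw (over 3 N); the robot touches not the box and still pushes the finger bar (over 2 N), trigger off its rest (0.03 rad), for a second (contact force between pad and deck_box between 5 and 20 N and contact force between anvil and deck_box above 3 N and contact force between the fingers and trigger above 2 N and value of joint trigger_angle above 0.03 rad and contact force between the fingers and deck_box below 0.3 N and z of deck_box in the frame of clamp between 0.008 and 0.018 m and y of deck_box in the frame of clamp between -0.022 and 0.022 m and angle between the x axis of deck_box and the x axis of clamp, either way round below 0.1 rad and angle between deck_box's own z axis and vertical below 0.1 rad and linear speed of deck_box below 0.02 m/s); the arm keeps its last pose, push and grip.
It fails at once if the box is crushed: pad pressure over 21 N (contact force between pad and deck_box above 21 N).
It fails at once if the pad is pushed by hand (contact force between the fingers and pad above 3 N).
It fails at once if a bystander is disturbed (moved over 20 mm) (distance of any of low_block, pawn, glue, dice_cup from where it was at the start of the episode above 0.02 m).
It also fails if it takes over 64 s, if anything falls off the work surface, if the arm or the gripper's body presses on something with over 40 N, if the wrist force passes 120 N, or if a joint passes its speed limit or range.

### The arm

A 6-joint arm with a two-finger parallel gripper is mounted at the origin on the work surface. World frame = base frame: x ahead of the robot, y to its left, z up, the work surface at z = 0. Lengths are in m, angles in rad, forces in N, time in s.
With the tool pointing down it reaches from about 0.275 to 0.725 m from the base axis. Payload 5.6 kg.
Tool frame: the origin (TCP) lies midway between the tips of the shut fingers; the grasp point (between the pads) lies r.grip_depth behind it (r.grip_depth is the distance from the TCP to the grasp point, in m); z points along the fingers, y is the line along which they close (so a half turn about z gives the same grasp; the last joint's range is limited). The gripper opens to 85 mm and grips with 20 to 120 N. Pads are 22 mm wide; open, the fingers measure 114 mm over their backs; the gripper's body (76 mm by 85 mm) begins 54 mm behind the grasp point. The pads swing forward as they close: fully open they stand 13 mm farther back than shut.
Start: joints at [-1.021, 0.255, 0.108, 0, -1.424, -0.285], TCP at [0.144, -0.531, 0.193] pointing down, gripper open.
Joint ranges: [-2.95, 2.95], [-1.21, 1.97], [-1.09, 1.5], [-2.87, 1.71], [-2.94, -0.07], [-3.05, 3.05]. Speed limits (rad/s): [2.57, 2.57, 3.14, 3.14, 3.14, 3.14].

### API

Orientations are given as a unit quaternion [x, y, z, w].
In Python, from bench import r, grab_frame, ticket gives the robot as it stands.
- The arm moves only by the shell command python3 -m inch 'ROWS' [OPENING] [FORCE]. ROWS is a JSON object of lists of equal length, an entry for each row: "dp": the shift along the tool's x, y, z in mm, a list of three; "turn": the turn about the tool's z in degrees. A call has 1 to 12 rows; each row shifts and turns the commanded pose from where the row before left it, along the tool's axes as they then stand; what a row does not reach is not made up. A row lasts 1/8 s, in which the tool goes at most 62.5 mm and 10.7 degrees, less where a joint would pass 70% of its speed; a pose out of reach is approached as far as the arm can. A call is refused whole if a number of a shift passes 62.5 or a number of a turn 10.7, either way. A call with a gripper value outside its range is refused whole. OPENING is the opening, from 0 (shut) to 1 (fully open), set as the call begins (- or left out, the last holds). The fingers move at their own pace and stop on an object; FORCE is the grip in N (left out, the last holds). Time passes only in rows, so rows that do not move let the fingers close. It gives the time, the measured TCP pose, the force, the opening and the grip force at its end, in the units of the state.
- r.state(): the state, without advancing time (a new reading comes with each control period).
- grab_frame(name): name is "scene" or "top" or "wrist"; returns a dict with "color" (400x640x3 uint8, red, green, blue), "fx", "fy", "cx", "cy" (pixels), "R" (3x3) and "t" (3): a world point X has camera coordinates R X + t; the wrist camera has in their place "tool_from_camera" (4x4, takes a point from camera to tool coordinates, whose origin is the TCP and whose axes are the flange's). Camera axes: x right, y down, z forward; pixel columns grow to the right and rows downward; lengths in m; the calibration is good to about 2 mm. A picture is of the moment at which its call begins: read the wrist's pose just before it. There is no depth.
- ticket.job_done(): hands the job in; it is judged then, once.
The state is a dict: "time_s": time; "qpos": joint angles; "joint_vel": joint speeds; "joint_efforts": joint torques, N m; "tool_pos": TCP position; "orientation": TCP orientation; "contact_force": force on the tool from outside, world axes, zero at the start; "torque": the same for the moment, N m; "opening": finger opening in m; "finger_force": force on a finger pad.
Only numpy, scipy, OpenCV 4.12 (cv2) and the standard library are available. Lean on these libraries where they do the work, as an engineer would, in place of code of your own. Each camera call takes 0.05 s, during which the arm holds its last target. There are 200 camera calls.

## Working session

There is one attempt and no reset: what is moved stays moved. The work goes in short steps, Python scripts to look and compute and a shell command to move; the robot and the scene stay as the last step left them, time stands still between calls to the robot, and variables do not carry over. Pictures are saved under pics/ and viewed, at most 10 in all, crops included, and the job is handed in when it is done.

```bash
ls; mkdir -p pics; python3 - <<'E'
from bench import r,grab_frame
import cv2,numpy as np
s=r.state(); print({k:np.round(v,3) for k,v in s.items()}, r.grip_depth)
for n in("scene","top"):
    f=grab_frame(n); cv2.imwrite(f"pics/{n}0.png",f["color"][...,::-1]); np.savez(f"{n}0.npz",**f)
    print(n,f["fx"],f["fy"],f["cx"],f["cy"],np.round(f["R"],3).tolist(),np.round(-np.array(f["R"]).T@f["t"],3))
E
```

```text
pics
{'time_s': np.float64(0.0), 'qpos': array([-1.021,  0.256,  0.107, -0.   , -1.424, -0.285]), 'joint_vel': array([-0.002, -0.   ,  0.   ,  0.002, -0.   , -0.002]), 'joint_efforts': array([ 2.0000e-03, -3.8663e+01,  2.3794e+01,  5.3650e+00, -6.0000e-03,
       -0.0000e+00]), 'tool_pos': array([ 0.144, -0.53 ,  0.192]), 'orientation': array([-0.132,  0.991,  0.001, -0.   ]), 'contact_force': array([0.287, 0.849, 0.436]), 'torque': array([-0.018, -0.003, -0.054]), 'finger_force': np.float64(0.0), 'opening': np.float64(0.085)} 0.0187
scene 408.34350609760185 408.34350609760185 315.18207074790774 200.89503847139986 [[-0.121, 0.993, -0.006], [0.572, 0.065, -0.818], [-0.812, -0.102, -0.575]] [1.377 0.174 0.693]
top 492.6774976907135 492.6774976907135 322.45040940564064 200.34374987081878 [[-0.018, -1.0, 0.009], [-0.995, 0.017, -0.099], [0.098, -0.011, -0.995]] [0.385 0.094 1.692]
```

View pics/top0.png

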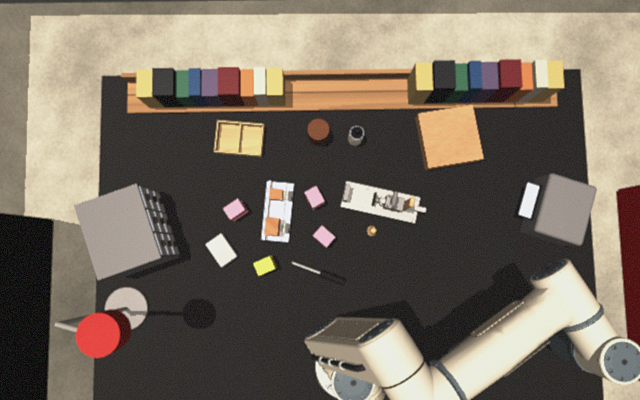

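View pics/scene0.png

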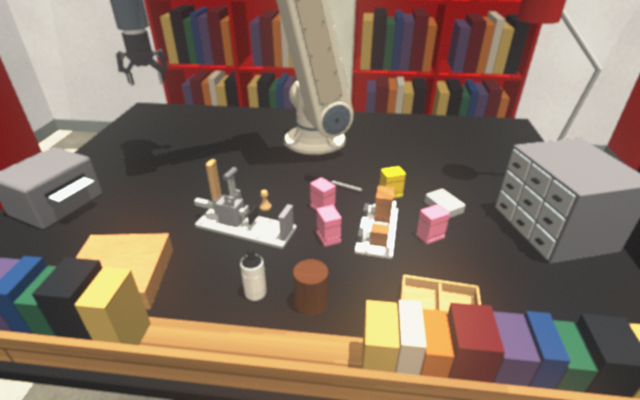

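Both views show the rail at top (278,211) and scene (378,225), and the clamp at top (383,201) with its jaw to image left. Candidates for the deck box are:
- the tall wooden one in the rail, scene (385,197) and top (273,228)
- the low block, top (276,195)
- pink boxes, top (235,210), (315,197) and (323,236)
- a yellow box, top (265,266)

I choose the tall wooden one and check it in a close crop.

```bash
python3 - <<'E'
import cv2,numpy as np
a=cv2.imread("pics/top0.png")[170:260,250:440]; b=cv2.imread("pics/scene0.png")[150:265,190:410]
a=cv2.resize(a,(760,360),interpolation=cv2.INTER_CUBIC)
cv2.imwrite("pics/c1.png",a)
cv2.imwrite("pics/c2.png",cv2.resize(b,None,fx=3.6,fy=3.6,interpolation=cv2.INTER_CUBIC))
E
```

```text
(no output)
```

View pics/c1.png

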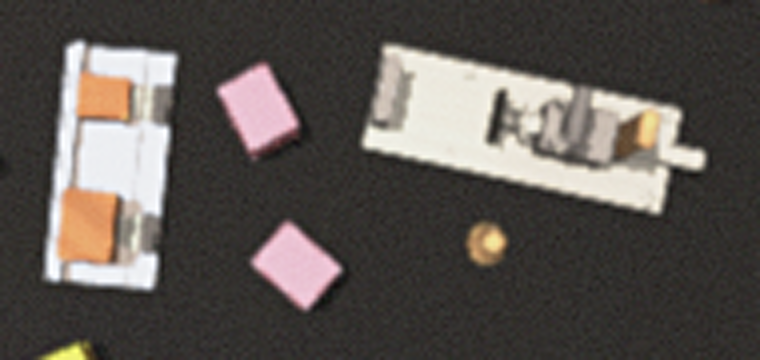

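View pics/c2.png

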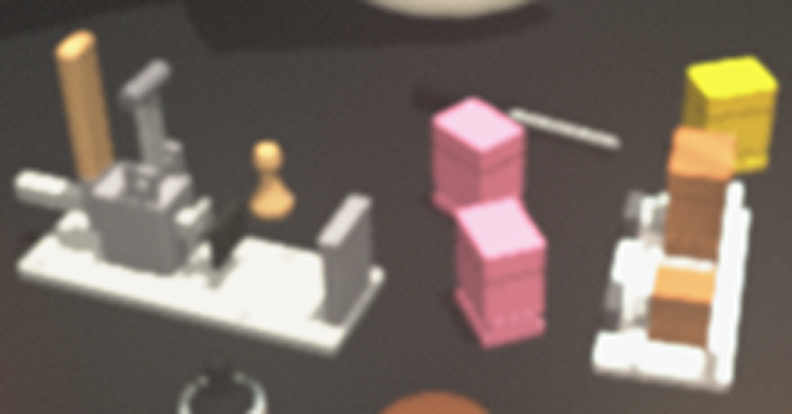

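The crop confirms the choice: the orange-wood tall box stands in the rail station nearer the robot (c1 (90,225)), the short block in the other (c1 (104,97)). The housings face the clamp, so rail +x is about world +y. The clamp's jaw is at c1 (388,90) and its handle at (640,130). Now I measure.

```bash
cat > h.py <<'E'
import cv2,numpy as np
from scipy.spatial.transform import Rotation as Ro
def ray(f,uv,z):
    uv=np.atleast_2d(uv).astype(float); d=np.c_[(uv[:,0]-f["cx"])/f["fx"],(uv[:,1]-f["cy"])/f["fy"],np.ones(len(uv))]
    R=np.array(f["R"]);c=-R.T@f["t"]; w=d@R
    return c+w*((z-c[2])/w[:,2])[:,None]
def wristcam(f,s):
    T=np.eye(4);T[:3,:3]=Ro.from_quat(s["orientation"]).as_matrix();T[:3,3]=s["tool_pos"]
    M=np.linalg.inv(T@np.array(f["tool_from_camera"])); return dict(f,R=M[:3,:3],t=M[:3,3])
def rect(m,f,z,roi=None):
    m=m.astype(np.uint8)
    c=max(cv2.findContours(m,cv2.RETR_EXTERNAL,cv2.CHAIN_APPROX_NONE)[0],key=cv2.contourArea)
    p=ray(f,c[:,0],z); r=cv2.minAreaRect((p[:,:2]*1000).astype(np.float32)); return np.round(r[0],1),np.round(r[1],1),round(r[2],1)
E
python3 - <<'E'
from h import *
f=dict(np.load("top0.npz")); im=f["color"]; hsv=cv2.cvtColor(im,cv2.COLOR_RGB2HSV)
def win(m,x0,x1,y0,y1):
    o=np.zeros_like(m);o[y0:y1,x0:x1]=m[y0:y1,x0:x1];return o
Z=4
big=cv2.resize(im,None,fx=Z,fy=Z,interpolation=cv2.INTER_CUBIC);hb=cv2.cvtColor(big,cv2.COLOR_RGB2HSV)
g=dict(f);g["fx"]=f["fx"]*Z;g["fy"]=f["fy"]*Z;g["cx"]=(f["cx"]+.5)*Z-.5;g["cy"]=(f["cy"]+.5)*Z-.5
wood=((hb[...,0]<20)&(hb[...,1]>110)&(hb[...,2]>110))
print("box",rect(win(wood,1040,1160,860,970),g,.09))
print("low",rect(win(wood,1040,1160,740,830),g,.055))
print("handle",rect(win(wood,1600,1670,780,850),g,.19))
br=(hb[...,2]>110)
print("rail",rect(win(br,1000,1190,700,980),g,.01))
print("clamp",rect(win(br&(hb[...,1]<70),1340,1720,700,910),g,.012))
p=np.array([[385,43],[362,148],[660,212],[680,108]])+[1000,680]
P=ray(g,p,.012)[:,:2]*1000;print(P.round(1),P.mean(0),np.degrees(np.arctan2(*(P[0]+P[1]-P[2]-P[3])[::-1])))
p=np.array([[45,282],[157,290],[178,52],[68,42]])+[1000,680]
P=ray(g,p,.01)[:,:2]*1000;print(P.round(1),P.mean(0),np.degrees(np.arctan2(*(P[0]+P[1]-P[2]-P[3])[::-1])))
E
```

```text
box (array([462.8, 242.3]), array([44.1, 57. ]), 84.4)
low (array([571.4, 231.3]), array([42.3, 37.2]), 83.2)
handle (array([ 521.3, -189.5]), array([23.5, 13.2]), 16.4)
rail (array([518.8, 230.7]), array([ 97.5, 208.9]), 84.0)
clamp (array([ 540.6, -135.4]), array([292. ,  95.4]), 76.3)
[[ 618.9   -6.5]
 [ 528.6   15.3]
 [ 469.3 -238.2]
 [ 558.3 -258.7]] [ 543.77724695 -122.01694801] 76.6462042301825
[[419.3 287.2]
 [410.8 192.1]
 [614.5 171.7]
 [624.8 266.2]] [517.31825512 229.29004592] 174.21205572978172
```

```bash
python3 -m inch '{"dp":[[-34,44,-2],[-34,44,-2],[-34,44,-2],[-34,44,-2],[-34,44,-2],[-34,44,0],[-34,44,0],[-34,44,0],[-34,44,0],[-34,44,0],[-34,44,0],[-34,44,0]],"turn":[0,0,0,0,0,0,0,0,0,0,0,0]}' 1
python3 -m inch '{"dp":[[-34,44,0],[-34,44,0],[-34,44,0],[0,0,0],[0,0,0],[0,0,0],[0,0,0],[0,0,0],[0,0,0],[0,0,0],[0,0,0],[0,0,0]],"turn":[0,0,0,-10,-10,-10,-10,-10,-10,-9,0,0]}'
cat > look.py <<'E'
import sys;from h import *;from bench import r,grab_frame
s=r.state();f=grab_frame("wrist");np.savez(sys.argv[1]+".npz",tp=s["tool_pos"],ori=s["orientation"],**f)
cv2.imwrite(f"pics/{sys.argv[1]}.png",f["color"][...,::-1])
R=Ro.from_quat(s["orientation"]).as_matrix();print(s["time_s"],s["tool_pos"].round(4),"yaw_y",np.degrees(np.arctan2(R[1,1],R[0,1])).round(2),R[:,2].round(3),s["qpos"].round(2))
E
python3 look.py w1
```

```text
time_s: 1.6
tool_pos: [0.3996, 0.0875, 0.203]
orientation: [-0.132, 0.991, 0.0, -0.0]
contact_force: [0.4, -1.5, 0.5]
opening: 0.0859
finger_force: 0.0
time_s: 3.1
tool_pos: [0.4633, 0.2396, 0.2029]
orientation: [-0.669, 0.743, 0.0, -0.0]
contact_force: [0.1, 1.1, 0.8]
opening: 0.0859
finger_force: 0.0
3.1 [0.4633 0.2396 0.2029] yaw_y 174.0 [-0. -0. -1.] [ 0.78  0.2   0.06 -0.   -1.43 -0.88]
```

View pics/w1.png

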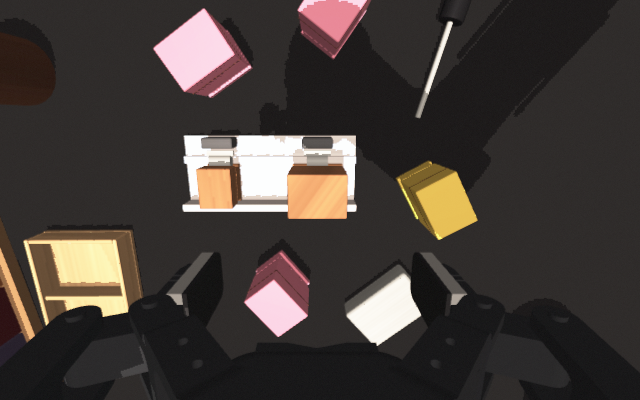

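The wrist view shows the tall box's top face at (318,196) with corners at about (288,175) to (347,218), and the low block at (217,187). The box axes are parallel to the image.

```bash
python3 - <<'E'
from h import *
d=dict(np.load("w1.npz"));f=wristcam(d,dict(tool_pos=d["tp"],orientation=d["ori"]))
P=ray(f,[[288,175],[347,175],[347,218],[288,217]],.09)[:,:2]*1000
R=Ro.from_quat(d["ori"]).as_matrix()
print(P.round(1),P.mean(0),np.linalg.norm(P[0]-P[1]),np.linalg.norm(P[1]-P[2]),np.degrees(np.arctan2(*(P[0]+P[3]-P[1]-P[2])[::-1])))
print("tool xy shift",R.T[:2,:2]@(P.mean(0)-d["tp"][:2]*1000))
E
```

```text
[[487.4 221. ]
 [432.4 226.7]
 [435.7 268.9]
 [492.7 261.9]] [462.05721825 244.6054501 ] 55.31884115784982 42.29390714386963 -6.449267254791098
tool xy shift [-4.87021496  1.79492956]
```

```bash
python3 -m inch '{"dp":[[-4,1,20],[0,0,28],[0,0,28],[0,0,28],[0,0,28],[0,0,16],[0,0,10],[0,0,0],[0,0,0]],"turn":[0,0,0,0,0,0,0,0,0]}' 1
python3 -m inch '{"dp":[[0,0,0],[0,0,0],[0,0,0],[0,0,0],[0,0,0],[0,0,0],[0,0,0],[0,0,0]],"turn":[0,0,0,0,0,0,0,0]}' 0 45
```

```text
time_s: 4.28
tool_pos: [0.4634, 0.2441, 0.0459]
orientation: [-0.67, 0.742, -0.0, 0.001]
contact_force: [-0.9, -0.0, 0.1]
opening: 0.0852
finger_force: 0.0
time_s: 5.28
tool_pos: [0.4632, 0.244, 0.0464]
orientation: [-0.67, 0.742, -0.0, 0.001]
contact_force: [-1.8, -0.1, 6.3]
opening: 0.0548
finger_force: 46.0
```

```bash
python3 -m inch '{"dp":[[0,0,-3],[0,0,-3],[0,0,-4],[0,0,-5],[0,0,-10],[0,0,-20],[0,0,-25],[0,0,-30],[0,0,-30],[0,0,0],[0,0,0],[0,0,0]],"turn":[0,0,0,0,0,0,0,0,0,0,0,0]}'; python3 look.py w2
```

```text
time_s: 6.78
tool_pos: [0.4622, 0.2432, 0.174]
orientation: [-0.67, 0.742, 0.0, -0.001]
contact_force: [-0.2, -0.6, -2.3]
opening: 0.0547
finger_force: 51.1
6.775 [0.4622 0.2432 0.174 ] yaw_y 174.17 [-0.002 -0.001 -1.   ] [ 0.78  0.21 -0.   -0.   -1.36 -0.89]
```

View pics/w2.png

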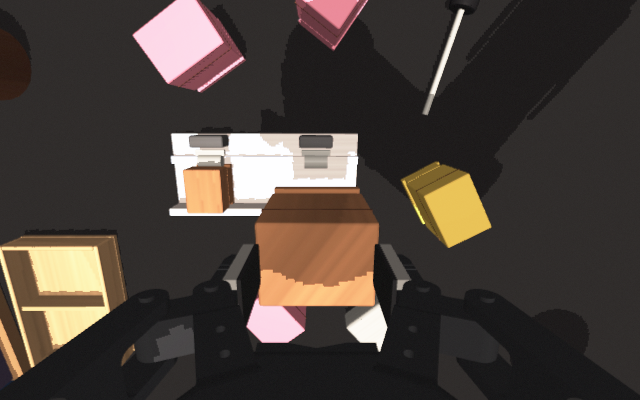

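The box hangs straight in the fingers (top face corners about (257,222), (378,222), (375,306), (260,306)) and the rail station is empty at (316,160). Next I go toward the clamp from its jaw side.

```bash
python3 -m inch '{"dp":[[0,0,0],[26,-27,-8],[26,-27,-8],[26,-27,-8],[26,-27,-8],[26,-27,-8],[26,-28,-6],[0,0,0],[0,0,0]],"turn":[7.5,0,0,0,0,0,0,0,0]}'; python3 look.py w3
python3 - <<'E'
from h import *
d=dict(np.load("w2.npz"));T=d["tool_from_camera"]
uv=np.array([[257,222],[378,222],[375,306],[260,306]],float)
X=np.c_[(uv-[d["cx"],d["cy"]])/[d["fx"],d["fy"]],np.ones(4)]
# points in tool coords on plane tool z = h ; choose h so front edge is 58 mm
for h in (-.034,-.039,-.044,-.049):
    D=X@T[:3,:3].T; P=T[:3,3]+D*((h-T[2,3])/D[:,2])[:,None]; print(h,(P[:,:2]*1000).round(1).tolist(),np.linalg.norm(P[0]-P[1])*1000)
E
```

```text
time_s: 7.95
tool_pos: [0.5851, 0.0545, 0.2202]
orientation: [-0.62, 0.785, 0.0, -0.001]
contact_force: [-0.3, -0.8, -2.1]
opening: 0.0539
finger_force: 51.1
7.95 [0.5851 0.0545 0.2202] yaw_y 166.65 [-0.002 -0.    -1.   ] [ 0.36  0.33  0.28 -0.   -1.52 -0.59]
-0.034 [[18.5, -28.2], [18.6, 30.5], [-27.8, 31.4], [-27.8, -28.9]] 58.77782738520793
-0.039 [[20.2, -27.3], [20.3, 29.5], [-24.5, 30.3], [-24.6, -27.9]] 56.757598911416416
-0.044 [[21.8, -26.3], [21.9, 28.5], [-21.2, 29.3], [-21.3, -26.9]] 54.73737043762491
-0.049 [[23.5, -25.3], [23.6, 27.4], [-18.0, 28.2], [-18.1, -25.9]] 52.71714196383339
```

View pics/w3.png

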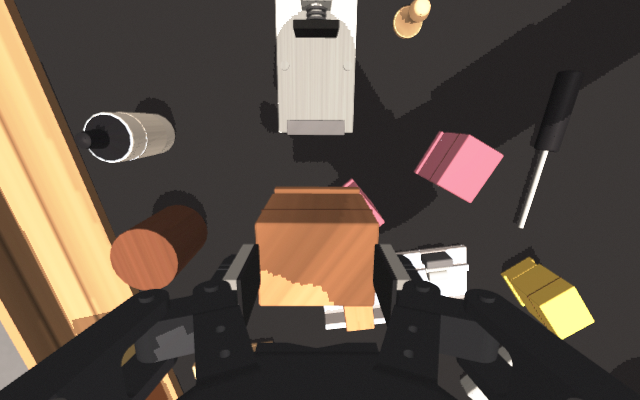

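The wrist view looks straight onto the clamp: anvil top at (316,127), base sides at columns 277 and 356, pad (black) at (316,28) with its face near row 37.

```bash
python3 - <<'E'
from h import *
d=dict(np.load("w3.npz"));f=wristcam(d,dict(tool_pos=d["tp"],orientation=d["ori"]))
R=Ro.from_quat(d["ori"]).as_matrix()
im=d["color"].astype(int);g=im.min(2)
for row in (60,110):
    x=np.where(g[row,250:390]>90)[0]+250; print(row,x.min(),x.max())
hsv=g[100:142,316];print(hsv.tolist());print(g[10:50,316].tolist());print(g[127,275:365].tolist())
def rel(uv,z): return ((ray(f,uv,z)-d["tp"])@R*1000)[:,:2].round(1).tolist()
print("anvil face corners",rel([[289,121],[344,121]],.088),"back",rel([[288,134],[345,134]],.088))
print("base sides",rel([[277,60],[354,60],[278,110],[353,110]],.012),"pad face",rel([[316,37]],.068))
print("world face",ray(f,[[316.5,121]],.088))
E
```

```text
60 277 355
110 278 353
[199, 199, 199, 199, 199, 200, 199, 199, 199, 199, 200, 200, 199, 200, 200, 200, 199, 198, 198, 186, 132, 158, 160, 160, 160, 159, 159, 158, 157, 158, 156, 156, 155, 154, 138, 53, 34, 35, 34, 35, 37, 35]
[181, 104, 97, 67, 121, 185, 125, 100, 69, 38, 40, 39, 43, 42, 40, 41, 40, 41, 32, 19, 22, 20, 23, 22, 20, 19, 22, 100, 197, 197, 197, 197, 197, 196, 197, 197, 197, 197, 197, 197]
[36, 35, 35, 85, 174, 196, 197, 193, 192, 194, 191, 184, 145, 159, 157, 158, 158, 157, 157, 156, 156, 155, 155, 156, 156, 157, 157, 158, 159, 159, 160, 160, 158, 158, 158, 157, 157, 159, 159, 159, 159, 158, 158, 156, 157, 156, 156, 157, 156, 156, 156, 157, 156, 156, 157, 157, 157, 157, 157, 156, 156, 157, 156, 158, 158, 158, 157, 157, 156, 161, 198, 194, 195, 197, 200, 202, 196, 166, 56, 34, 35, 37, 34, 35, 35, 34, 33, 34, 34, 34]
anvil face corners [[64.8, -25.7], [64.9, 26.9]] back [[52.7, -26.9], [52.7, 28.2]]
base sides [[131.1, -44.2], [131.2, 43.1], [76.8, -44.7], [76.9, 43.7]] pad face [[142.1, 0.0]]
world face [[ 0.56930401 -0.00848052  0.088     ]]
```

```bash
python3 -c "
import numpy as np;print(np.load('w3.npz')['tool_from_camera'].round(3))"
python3 -m inch '{"dp":[[25,-1,0],[25,0,0],[25,0,0],[20,0,0],[0,0,25],[0,0,30],[0,0,30],[0,0,30],[0,0,25],[0,0,10],[0,0,0],[0,0,0]],"turn":[0,0,0,0,0,0,0,0,0,0,0,0]}'
```

```text
[[ 0.001 -0.965 -0.262  0.067]
 [ 1.     0.001  0.     0.   ]
 [-0.    -0.262  0.965 -0.179]
 [ 0.     0.     0.     1.   ]]
time_s: 9.5
tool_pos: [0.5655, -0.0382, 0.0724]
orientation: [-0.62, 0.784, -0.001, 0.001]
contact_force: [0.8, 0.3, -2.3]
opening: 0.0541
finger_force: 51.1
```

```bash
python3 -m inch '{"dp":[[0,0,8],[0,0,6],[0,0,2],[0,0,0],[0,0,0]],"turn":[0,0,0,0,0]}'; python3 -m inch '{"dp":[[0,0,2],[0,0,0],[0,0,0]],"turn":[0,0,0]}';python3 -m inch '{"dp":[[0,0,2],[0,0,0],[0,0,0]],"turn":[0,0,0]}'
```

```text
time_s: 10.12
tool_pos: [0.5648, -0.0383, 0.0553]
orientation: [-0.62, 0.784, -0.0, 0.0]
contact_force: [0.5, -0.3, -3.0]
opening: 0.054
finger_force: 51.1
time_s: 10.5
tool_pos: [0.5646, -0.0383, 0.0531]
orientation: [-0.62, 0.784, -0.0, 0.0]
contact_force: [-0.5, -0.6, -2.7]
opening: 0.0544
finger_force: 51.1
time_s: 10.88
tool_pos: [0.5646, -0.0383, 0.0511]
orientation: [-0.62, 0.784, 0.0, -0.0]
contact_force: [-0.7, 0.6, -2.1]
opening: 0.0542
finger_force: 51.1
```

```bash
python3 -m inch '{"dp":[[0,0,1.5],[0,0,0],[0,0,0]],"turn":[0,0,0]}'; python3 -m inch '{"dp":[[0,0,1.5],[0,0,0],[0,0,0]],"turn":[0,0,0]}'
```

```text
time_s: 11.25
tool_pos: [0.5646, -0.0383, 0.0496]
orientation: [-0.62, 0.784, -0.0, -0.0]
contact_force: [-0.4, 0.3, -3.3]
opening: 0.0541
finger_force: 51.1
time_s: 11.62
tool_pos: [0.5648, -0.0385, 0.0486]
orientation: [-0.62, 0.784, -0.0, 0.0]
contact_force: [-1.5, -0.7, 2.6]
opening: 0.054
finger_force: 53.2
```

The force changed by about 5 N, so the box is down on the bed. I release it.

```bash
python3 -m inch '{"dp":[[0,0,0],[0,0,0],[0,0,0],[0,0,0],[0,0,0],[0,0,0],[0,0,0],[0,0,0]],"turn":[0,0,0,0,0,0,0,0]}' 1; python3 -m inch '{"dp":[[0,0,-10],[0,0,-20],[0,0,-40],[0,0,-50],[0,0,-50],[0,0,-20],[-20,0,0],[-30,0,0],[-30,0,0],[0,0,0],[0,0,0]],"turn":[0,0,0,0,0,0,0,0,0,0,0]}' 0; python3 look.py w4
```

```text
time_s: 12.62
tool_pos: [0.5646, -0.0383, 0.0481]
orientation: [-0.62, 0.784, 0.0, 0.0]
contact_force: [-0.1, -0.0, -0.1]
opening: 0.0851
finger_force: 0.0
time_s: 14.0
tool_pos: [0.5827, 0.0399, 0.2373]
orientation: [-0.621, 0.784, 0.0, -0.001]
contact_force: [0.1, 0.1, 0.3]
opening: 0.0001
finger_force: 0.0
14.0 [0.5827 0.0399 0.2373] yaw_y 166.71 [-0.001 -0.    -1.   ] [ 0.34  0.32  0.31 -0.   -1.56 -0.57]
```

View pics/w4.png

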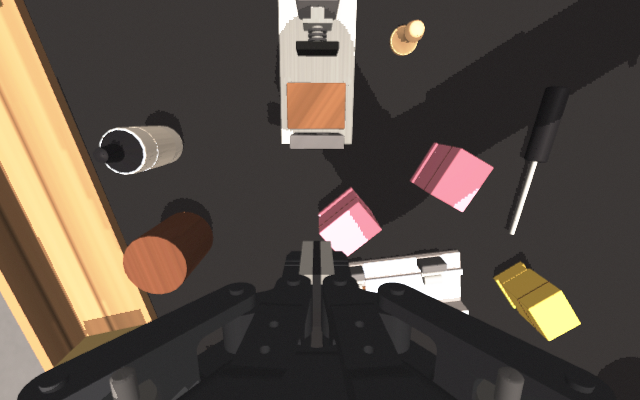

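The box stands square on the bed at (316,105), with its edges parallel to the anvil and a gap of a few mm, let go. Next, the closed fingers go in front of the finger bar.

```bash
python3 -m inch '{"dp":[[30,1.5,0],[40,0,0],[40,0,0],[33,0,0],[10,0,0],[0,0,25],[0,0,30],[0,0,25],[0,0,8],[0,0,0],[0,0,0],[0,0,0]],"turn":[0,0,0,0,0,0,0,0,0,0,0,0]}' 0
python3 -m inch '{"dp":[[5,0,0],[3,0,0],[2,0,0],[2,0,0],[2,0,0],[0,0,0],[0,0,0]],"turn":[0,0,0,0,0,0,0]}'
```

```text
time_s: 15.55
tool_pos: [0.5469, -0.109, 0.1511]
orientation: [-0.62, 0.784, -0.001, 0.001]
contact_force: [0.2, -0.2, -0.8]
opening: -0.0
finger_force: 0.0
time_s: 16.42
tool_pos: [0.5431, -0.1226, 0.1501]
orientation: [-0.62, 0.784, 0.0, 0.0]
contact_force: [-0.6, -0.4, 0.7]
opening: 0.0
finger_force: 0.0
```

```bash
python3 -m inch '{"dp":[[2,0,0],[2,0,0],[2,0,0],[2,0,0],[0,0,0],[0,0,0]],"turn":[0,0,0,0,0,0]}';python3 -m inch '{"dp":[[3,0,0],[3,0,0],[3,0,0],[3,0,0],[3,0,0],[0,0,0],[0,0,0]],"turn":[0,0,0,0,0,0,0]}';python3 -m inch '{"dp":[[3,0,0],[3,0,0],[2,0,0],[0,0,0],[0,0,0]],"turn":[0,0,0,0,0]}'
```

```text
time_s: 17.18
tool_pos: [0.5412, -0.1304, 0.1501]
orientation: [-0.62, 0.784, 0.0, -0.0]
contact_force: [1.2, -1.2, -0.7]
opening: 0.0002
finger_force: 0.0
time_s: 18.05
tool_pos: [0.5378, -0.145, 0.1501]
orientation: [-0.62, 0.784, 0.0, 0.0]
contact_force: [0.3, 0.3, -0.5]
opening: -0.0001
finger_force: 0.0
time_s: 18.68
tool_pos: [0.5359, -0.1528, 0.1501]
orientation: [-0.62, 0.784, 0.0, -0.0]
contact_force: [-0.5, 0.0, 0.6]
opening: -0.0001
finger_force: 0.0
```

No force yet, so I look.

```bash
python3 look.py w5;python3 - <<'E'
from h import *;from bench import grab_frame
f=grab_frame("scene");im=f["color"][130:270,170:330,::-1];np.savez("scene5.npz",**f)
w=cv2.imread("pics/w5.png");a=cv2.resize(im,None,fx=2.5,fy=2.5,interpolation=cv2.INTER_CUBIC)
b=cv2.resize(w[0:350,160:480],(320,350));o=np.zeros((350,800,3),np.uint8);o[:,:400]=a[:350];o[:,410:730]=b;cv2.imwrite("pics/c5.png",o)
E
```

```text
18.675 [ 0.5359 -0.1528  0.1501] yaw_y 166.67 [-0.  0. -1.] [ 0.    0.29  0.04 -0.   -1.33 -0.24]
```

View pics/c5.png

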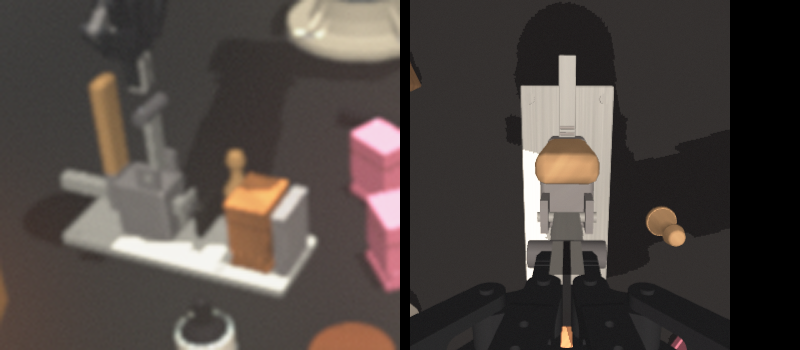

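```bash
python3 - <<'E'
from h import *
d=dict(np.load("w5.npz"));f=wristcam(d,dict(tool_pos=d["tp"],orientation=d["ori"]));R=Ro.from_quat(d["ori"]).as_matrix()
g=d["color"].min(2);print(g[195:290,295].tolist());print(g[195:290,325].tolist());print(g[253,260:375].tolist())
def rel(uv,z): return ((ray(f,uv,z)-d["tp"])@R*1000)[:,:2].round(1).tolist()
print(rel([[317,240],[317,254],[317,268]],.165), "handle",rel([[287,180],[347,180],[287,150]],.19))
# tip in w4, tool coords plane z=0
d=dict(np.load("w4.npz"));f=wristcam(d,dict(tool_pos=d["tp"],orientation=d["ori"]))
R=Ro.from_quat(d["ori"]).as_matrix()
print("tip",((ray(f,[[317,241],[317,275]],d["tp"][2])-d["tp"])@R*1000).round(1))
E
```

```text
[75, 75, 75, 76, 75, 94, 137, 136, 136, 137, 137, 137, 138, 139, 139, 140, 140, 139, 140, 140, 138, 138, 138, 137, 138, 138, 138, 138, 138, 135, 137, 135, 135, 136, 134, 135, 134, 135, 177, 247, 251, 245, 198, 247, 243, 104, 69, 75, 80, 85, 91, 94, 97, 101, 105, 98, 45, 26, 27, 28, 28, 27, 27, 27, 29, 36, 41, 28, 27, 35, 49, 29, 29, 28, 27, 27, 28, 27, 26, 26, 28, 28, 27, 27, 28, 26, 34, 48, 46, 47, 42, 26, 27, 30, 28]
[138, 137, 138, 138, 138, 138, 138, 138, 139, 138, 137, 137, 137, 137, 138, 139, 134, 103, 90, 90, 90, 91, 91, 92, 92, 91, 90, 91, 91, 92, 89, 91, 90, 90, 92, 91, 91, 92, 90, 91, 92, 91, 91, 92, 87, 74, 83, 92, 91, 91, 92, 92, 91, 91, 92, 91, 90, 91, 90, 92, 90, 91, 90, 92, 91, 90, 91, 91, 91, 91, 91, 92, 91, 92, 90, 92, 90, 91, 90, 113, 169, 156, 82, 26, 26, 26, 27, 30, 29, 27, 27, 27, 27, 28, 28]
[48, 48, 47, 48, 47, 48, 47, 46, 47, 47, 48, 48, 47, 48, 47, 109, 200, 109, 115, 115, 114, 115, 115, 114, 115, 116, 115, 113, 100, 60, 27, 29, 27, 28, 25, 27, 28, 27, 26, 28, 36, 66, 91, 91, 91, 91, 92, 92, 91, 91, 90, 92, 84, 39, 22, 24, 25, 20, 24, 26, 56, 91, 90, 92, 90, 90, 90, 92, 91, 90, 92, 86, 57, 26, 29, 26, 27, 28, 29, 28, 28, 29, 26, 37, 73, 101, 108, 109, 107, 107, 108, 108, 108, 108, 108, 107, 99, 65, 31, 30, 32, 29, 29, 32, 30, 30, 30, 30, 31, 30, 27, 29, 30, 30, 30]
[[1.7, 0.9], [-6.8, 0.9], [-15.5, 0.9]] handle [[40.4, -12.7], [40.5, 14.2], [53.8, -12.4]]
tip [[ -4.9   0.9  -0. ]
 [-27.8   1.   -0. ]]
```

```bash
python3 - <<'E'
from h import *
def proj(f,P): c=np.array(f["R"])@P+f["t"]; return (np.array([f["cx"],f["cy"]])+c[:2]/c[2]*[f["fx"],f["fy"]]).round(1)
d=dict(np.load("w5.npz"));w=wristcam(d,dict(tool_pos=d["tp"],orientation=d["ori"]));s=dict(np.load("scene5.npz"))
R=Ro.from_quat(d["ori"]).as_matrix();u=np.array([.230,.973,0]);o=np.array([.5693,-.0085,0])-.115*u
for n,P in dict(tcp=d["tp"],tip_f=d["tp"]+R[:,0]*.011,tip_b=d["tp"]-R[:,0]*.011,grasp=d["tp"]+[0,0,.0187],bar=o-.025*u+[0,0,.165],hinge=o-.025*u+[0,0,.095],handle=o-.0765*u+[0,0,.19],barsq=o-.0536*u+[0,0,.1586]).items():
    p=proj(s,P);print(n,"wrist",proj(w,P),"scene",p,"crop",((p-[170,130])*2.5).round(0))
im=s["color"][130:230,170:270,::-1];cv2.imwrite("pics/c6.png",cv2.resize(im,None,fx=6,fy=6,interpolation=cv2.INTER_CUBIC))
E
```

```text
tcp wrist [315.5 233.4] scene [228.1 177.8] crop [145. 120.]
tip_f wrist [315.5 216.1] scene [224.3 177. ] crop [136. 118.]
tip_b wrist [315.5 250.3] scene [231.9 178.6] crop [155. 121.]
grasp wrist [315.4 245.4] scene [227.1 171.4] crop [143. 104.]
bar wrist [316.7 256.2] scene [230.3 173.2] crop [151. 108.]
hinge wrist [316.6 218.4] scene [233.7 196.3] crop [159. 166.]
handle wrist [316.9 173.6] scene [210.9 160.9] crop [102.  77.]
barsq wrist [316.7 204.5] scene [220.7 173.3] crop [127. 108.]
```

View pics/c6.png

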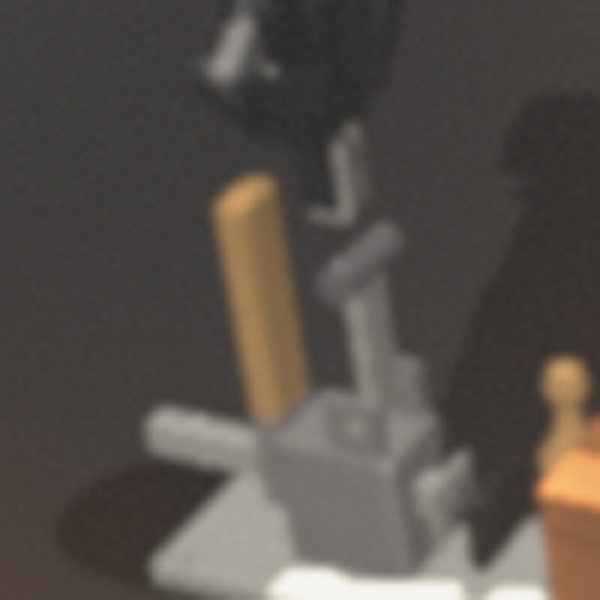

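The scene crop shows the shut finger tips at c6 (335,215), above the bar at (360,262). The shut tips therefore sit about 33 mm higher than the TCP reading, and they passed over the bar. I back off, go lower and approach again.

```bash
python3 -m inch '{"dp":[[-15,0,0],[-20,0,0],[-14,0,0],[0,0,0],[0,0,8],[0,0,12],[0,0,8],[0,0,4],[0,0,0],[0,0,0]],"turn":[0,0,0,0,0,0,0,0,0,0]}' 0
python3 -m inch '{"dp":[[4,0,0],[4,0,0],[3,0,0],[3,0,0],[2,0,0],[2,0,0],[0,0,0],[0,0,0]],"turn":[0,0,0,0,0,0,0,0]}'
python3 -m inch '{"dp":[[2,0,0],[2,0,0],[0,0,0],[0,0,0]],"turn":[0,0,0,0]}'
```

```text
time_s: 20.02
tool_pos: [0.5475, -0.1052, 0.1184]
orientation: [-0.62, 0.784, -0.0, 0.0]
contact_force: [0.1, 0.1, 0.1]
opening: -0.0001
finger_force: 0.0
time_s: 21.02
tool_pos: [0.5431, -0.1226, 0.1181]
orientation: [-0.62, 0.784, 0.0, 0.0]
contact_force: [-0.5, -0.0, 0.2]
opening: 0.0001
finger_force: 0.0
time_s: 21.52
tool_pos: [0.5421, -0.1266, 0.1181]
orientation: [-0.62, 0.784, 0.0, -0.0]
contact_force: [0.8, 0.4, 0.1]
opening: -0.0002
finger_force: 0.0
```

```bash
python3 -m inch '{"dp":[[3,0,0],[3,0,0],[0,0,0],[0,0,0]],"turn":[0,0,0,0]}';python3 -m inch '{"dp":[[3,0,0],[3,0,0],[0,0,0],[0,0,0]],"turn":[0,0,0,0]}'
```

```text
time_s: 22.02
tool_pos: [0.5412, -0.131, 0.1184]
orientation: [-0.62, 0.784, 0.0, 0.001]
contact_force: [-0.7, 4.8, 3.0]
opening: -0.0001
finger_force: 2.6
time_s: 22.52
tool_pos: [0.5398, -0.1368, 0.1185]
orientation: [-0.62, 0.784, 0.0, 0.001]
contact_force: [-1.4, 5.3, 3.2]
opening: 0.0001
finger_force: 2.7
```

Contact at clamp x of about −8, but with upward force, so the tip rides high on the bar. I ease off, go 7 mm lower and push again.

```bash
python3 -m inch '{"dp":[[-8,0,0],[-6,0,0],[0,0,4],[0,0,3],[0,0,0],[4,0,0],[4,0,0],[3,0,0],[3,0,0],[0,0,0],[0,0,0]],"turn":[0,0,0,0,0,0,0,0,0,0,0]}' 0;python3 -m inch '{"dp":[[2,0,0],[2,0,0],[2,0,0],[0,0,0],[0,0,0]],"turn":[0,0,0,0,0]}'
```

```text
time_s: 23.9
tool_pos: [0.5397, -0.1371, 0.1113]
orientation: [-0.62, 0.784, 0.001, 0.001]
contact_force: [0.3, 5.8, 1.8]
opening: -0.0
finger_force: 2.7
time_s: 24.52
tool_pos: [0.5383, -0.1426, 0.1109]
orientation: [-0.62, 0.784, 0.001, 0.001]
contact_force: [0.5, 6.7, -0.2]
opening: -0.0002
finger_force: 3.0
```

```bash
python3 -m inch '{"dp":[[3,0,0],[3,0,0],[0,0,0]],"turn":[0,0,0]}';python3 -m inch '{"dp":[[2,0,0],[2,0,0],[0,0,0]],"turn":[0,0,0]}';python3 -m inch '{"dp":[[2,0,0],[1,0,0],[0,0,0]],"turn":[0,0,0]}'
```

```text
time_s: 24.9
tool_pos: [0.5369, -0.1478, 0.1101]
orientation: [-0.62, 0.784, 0.001, 0.001]
contact_force: [1.7, 7.2, -3.8]
opening: -0.0
finger_force: 3.6
time_s: 25.28
tool_pos: [0.536, -0.1511, 0.1096]
orientation: [-0.62, 0.784, 0.002, 0.002]
contact_force: [3.3, 8.1, -5.3]
opening: 0.0
finger_force: 4.2
time_s: 25.65
tool_pos: [0.5353, -0.1537, 0.1095]
orientation: [-0.62, 0.784, 0.002, 0.002]
contact_force: [3.0, 8.9, -4.6]
opening: -0.0004
finger_force: 4.4
```

```bash
python3 -m inch '{"dp":[[2,0,0],[1,0,0],[0,0,0]],"turn":[0,0,0]}';python3 -m inch '{"dp":[[1.5,0,0],[1,0,0],[0,0,0]],"turn":[0,0,0]}'
```

```text
time_s: 26.02
tool_pos: [0.5348, -0.1557, 0.1094]
orientation: [-0.62, 0.784, 0.003, 0.002]
contact_force: [2.7, 11.5, -4.9]
opening: 0.0001
finger_force: 5.7
time_s: 26.4
tool_pos: [0.5348, -0.1559, 0.1094]
orientation: [-0.62, 0.784, 0.004, 0.004]
contact_force: [3.5, 18.8, -3.5]
opening: -0.0002
finger_force: 9.4
```

The first full squeeze hits its stop at world y = −0.156. Now full return and second stroke.

```bash
python3 -m inch '{"dp":[[-12,0,0],[-12,0,0],[-12,0,0],[0,0,0],[0,0,0],[0,0,0],[0,0,0]],"turn":[0,0,0,0,0,0,0]}';python3 -m inch '{"dp":[[5,0,0],[5,0,0],[5,0,0],[5,0,0],[0,0,0]],"turn":[0,0,0,0,0]}';python3 -m inch '{"dp":[[4,0,0],[4,0,0],[4,0,0],[2,0,0],[0,0,0]],"turn":[0,0,0,0,0]}';python3 -m inch '{"dp":[[1,0,0],[1,0,0],[0,0,0]],"turn":[0,0,0]}'
```

```text
time_s: 27.28
tool_pos: [0.5421, -0.1269, 0.1112]
orientation: [-0.62, 0.784, 0.0, 0.0]
contact_force: [-0.2, 3.3, 1.5]
opening: 0.0002
finger_force: 1.6
time_s: 27.9
tool_pos: [0.5376, -0.1455, 0.1107]
orientation: [-0.62, 0.785, 0.001, 0.001]
contact_force: [0.9, 5.5, -0.1]
opening: 0.0002
finger_force: 3.1
time_s: 28.52
tool_pos: [0.5348, -0.1559, 0.1095]
orientation: [-0.62, 0.784, 0.003, 0.003]
contact_force: [3.0, 14.4, -2.8]
opening: -0.0001
finger_force: 7.2
time_s: 28.9
tool_pos: [0.5348, -0.156, 0.1095]
orientation: [-0.62, 0.784, 0.003, 0.004]
contact_force: [3.9, 20.6, -2.2]
opening: 0.0003
finger_force: 10.1
```

```bash
python3 look.py w6; python3 - <<'E'
from h import *
u=np.array([.230,.973]);o=np.array([.5693,-.0085])-.115*u
for n in("w5","w6"):
    d=dict(np.load(n+".npz"));f=wristcam(d,dict(tool_pos=d["tp"],orientation=d["ori"]));g=d["color"].min(2)
    c=g[20:140,314:320].mean(1); print(n,c.round(0).astype(int).tolist()[::2])
    r=np.where(c>80)[0][0]+20; P=ray(f,[[317,r]],.05)[0]; print(r,"clamp x of bar end (z=.05):",((P[:2]-o)@u*1000).round(1))
E
```

```text
28.9 [ 0.5348 -0.156   0.1095] yaw_y 166.69 [ 0.002  0.01  -1.   ] [-0.01  0.31 -0.03 -0.01 -1.23 -0.22]
w5 [30, 30, 30, 30, 30, 30, 30, 31, 30, 30, 30, 30, 30, 30, 30, 30, 30, 48, 185, 186, 185, 186, 185, 185, 186, 185, 185, 184, 185, 185, 184, 185, 184, 184, 184, 184, 184, 184, 184, 183, 183, 183, 183, 183, 182, 182, 182, 182, 181, 181, 181, 181, 181, 147, 137, 180, 147, 144, 167, 74]
55 clamp x of bar end (z=.05): -150.1
w6 [33, 33, 34, 33, 34, 34, 33, 33, 34, 34, 33, 33, 33, 32, 34, 34, 33, 33, 34, 33, 34, 33, 33, 33, 32, 33, 33, 33, 34, 33, 34, 36, 175, 194, 194, 194, 194, 194, 188, 182, 195, 196, 195, 196, 196, 195, 195, 196, 195, 196, 194, 195, 195, 195, 195, 195, 194, 194, 194, 194]
83 clamp x of bar end (z=.05): -127.3
```

The bar end has moved from −150 to about −127, so jaw is about 27–30 mm. One more full stroke is safe; after that I go slowly.

```bash
python3 -m inch '{"dp":[[-14,0,0],[-14,0,0],[-14,0,0],[0,0,0],[0,0,0],[0,0,0],[0,0,0],[0,0,0]],"turn":[0,0,0,0,0,0,0,0]}';python3 -m inch '{"dp":[[5,0,0],[5,0,0],[5,0,0],[5,0,0],[0,0,0]],"turn":[0,0,0,0,0]}';python3 -m inch '{"dp":[[4,0,0],[4,0,0],[4,0,0],[0,0,0]],"turn":[0,0,0,0]}';python3 -m inch '{"dp":[[2,0,0],[2,0,0],[1,0,0],[0,0,0],[0,0,0]],"turn":[0,0,0,0,0]}'; python3 look.py w7;  python3 - <<'E'
from h import *
u=np.array([.230,.973]);o=np.array([.5693,-.0085])-.115*u
d=dict(np.load("w7.npz"));f=wristcam(d,dict(tool_pos=d["tp"],orientation=d["ori"]));c=d["color"].min(2)[20:200,314:320].mean(1)
r=np.where(c>80)[0][0]+20; print(r,((ray(f,[[317,r]],.05)[0][:2]-o)@u*1000).round(1))
E
```

```text
time_s: 29.95
tool_pos: [0.5434, -0.1214, 0.1111]
orientation: [-0.62, 0.784, -0.0, 0.0]
contact_force: [-0.4, -0.3, -0.2]
opening: -0.0001
finger_force: 0.0
time_s: 30.58
tool_pos: [0.5392, -0.1394, 0.1113]
orientation: [-0.62, 0.784, 0.001, 0.001]
contact_force: [-0.1, 7.2, 2.4]
opening: -0.0001
finger_force: 3.1
time_s: 31.08
tool_pos: [0.5365, -0.1497, 0.1099]
orientation: [-0.62, 0.784, 0.002, 0.002]
contact_force: [3.2, 8.7, -3.1]
opening: 0.0
finger_force: 4.6
time_s: 31.7
tool_pos: [0.5357, -0.1527, 0.1091]
orientation: [-0.62, 0.784, 0.003, 0.003]
contact_force: [4.3, 13.7, -5.7]
opening: 0.0004
finger_force: 6.1
31.7 [ 0.5357 -0.1527  0.1091] yaw_y 166.67 [ 0.001  0.008 -1.   ] [-0.    0.31 -0.03 -0.01 -1.23 -0.23]
79 -126.7
```

```bash
python3 - <<'E'
from h import *;from bench import grab_frame,r
u=np.array([.230,.973]);o=np.array([.5693,-.0085])-.115*u
for n in("w6","w7"):
    d=dict(np.load(n+".npz"));f=wristcam(d,dict(tool_pos=d["tp"],orientation=d["ori"]));c=d["color"].min(2)[:,314:320].mean(1)
    print(n,c[78:200:2].round(0).astype(int).tolist())
    c=d["color"].min(2)[:,300:303].mean(1);print("side",c[78:200:4].round(0).astype(int).tolist())
for n in ("top","scene"):
    if n=="scene": f=dict(np.load("scene5.npz"));fs=[("s5",f),("now",grab_frame("scene"))]
    else: fs=[("now",grab_frame("top"))]
    for k,f in fs:
        hs=cv2.cvtColor(f["color"],cv2.COLOR_RGB2HSV);m=((hs[...,0]<20)&(hs[...,1]>110)&(hs[...,2]>100)).astype(np.uint8)
        R=np.array(f["R"]);P=np.r_[o+.086*u,.092];q=R@P+f["t"];q=(q[:2]/q[2]*f["fx"]+[f["cx"],f["cy"]]).astype(int)
        lab,l,st,ce=cv2.connectedComponentsWithStats(m)
        i=[j for j in range(1,lab) if np.hypot(*(ce[j]-q))<30 and st[j,4]>50]
        for j in i:
            P=ray(f,[ce[j]],.092)[0][:2]; print(n,k,q,st[j],ce[j].round(2),"clamp xy(z=.092)",((P-o)@u*1000).round(1),((P-o)@[-.973,.23]*1000).round(1))
s=r.state();print(s["contact_force"],s["joint_efforts"].round(2))
E
```

```text
w6 [33, 34, 36, 175, 194, 194, 194, 194, 194, 188, 182, 195, 196, 195, 196, 196, 195, 195, 196, 195, 196, 194, 195, 195, 195, 195, 195, 194, 194, 194, 194, 194, 194, 116, 86, 69, 69, 70, 71, 70, 70, 70, 70, 71, 71, 74, 73, 74, 76, 77, 88, 101, 116, 123, 126, 129, 130, 132, 133, 132, 131]
side [34, 37, 193, 194, 195, 194, 193, 194, 194, 193, 194, 194, 194, 194, 194, 194, 95, 85, 69, 69, 69, 70, 69, 69, 69, 80, 110, 121, 129, 138, 136]
w7 [39, 186, 205, 205, 204, 204, 204, 204, 204, 204, 204, 204, 204, 204, 204, 204, 174, 206, 204, 204, 204, 205, 204, 204, 204, 205, 205, 204, 204, 204, 198, 91, 86, 73, 74, 75, 75, 74, 75, 75, 76, 77, 78, 80, 82, 95, 111, 127, 132, 135, 137, 138, 140, 140, 138, 138, 137, 136, 135, 133, 132]
side [40, 204, 205, 205, 205, 205, 205, 205, 205, 205, 205, 204, 205, 204, 203, 101, 87, 73, 73, 73, 74, 73, 74, 105, 124, 132, 143, 146, 143, 141, 136]
scene s5 [272 205] [259 190  27  48 728] [269.98 214.61] clamp xy(z=.092) 95.5 -35.9
scene now [272 205] [260 190  27  49 678] [271.  214.6] clamp xy(z=.092) 97.8 -35.0
[ 3.94481899 14.17613821 -5.32536625] [-7.780e+00 -4.370e+01  2.275e+01  1.023e+01 -1.540e+00 -1.000e-02]
```

```bash
python3 - <<'E'
from h import *
u=np.array([.230,.973]);o=np.array([.5693,-.0085])-.115*u
for n,r in(("w5",55),("w6",97),("w7",110)):
    d=dict(np.load(n+".npz"));f=wristcam(d,dict(tool_pos=d["tp"],orientation=d["ori"]))
    print(n,[((ray(f,[[317,r]],z)[0][:2]-o)@u*1000).round(1) for z in(.04,.05,.06)])
d=dict(np.load("w4.npz"));f=wristcam(d,dict(tool_pos=d["tp"],orientation=d["ori"]))
hs=cv2.cvtColor(d["color"],cv2.COLOR_RGB2HSV);m=((hs[...,0]<20)&(hs[...,1]>110)&(hs[...,2]>100)).astype(np.uint8)
m[:70]=0;m[140:]=0;m[:,:270]=0;m[:,360:]=0
c=max(cv2.findContours(m,0,1)[0],key=cv2.contourArea)[:,0];P=(ray(f,c,.092)[:,:2]-o)@u*1000;print("box x range",P.min(),P.max())
g=d["color"].min(2)[:,316];print(g[120:155].tolist());print("anvil face",[((ray(f,[[316,r]],.088)[0][:2]-o)@u*1000).round(1) for r in (130,132,134,136,148)])
E
```

```text
w5 [np.float64(-151.9), np.float64(-150.1), np.float64(-148.4)]
w6 [np.float64(-118.4), np.float64(-117.9), np.float64(-117.3)]
w7 [np.float64(-105.9), np.float64(-105.7), np.float64(-105.6)]
box x range 64.71242008479418 107.10363002058946
[97, 98, 97, 98, 98, 97, 96, 92, 103, 165, 197, 187, 129, 57, 55, 108, 159, 159, 158, 157, 157, 157, 157, 157, 156, 156, 154, 152, 131, 45, 55, 56, 55, 53, 53]
anvil face [np.float64(109.1), np.float64(111.1), np.float64(113.1), np.float64(115.1), np.float64(127.2)]
```

```bash
for i in 1 2; do python3 -m inch '{"dp":[[2,0,0],[0,0,0],[0,0,0],[0,0,0]],"turn":[0,0,0,0]}' | head -4; done; python3 look.py w8; python3 - <<'E'
from h import *
u=np.array([.230,.973]);o=np.array([.5693,-.0085])-.115*u
d=dict(np.load("w8.npz"));f=wristcam(d,dict(tool_pos=d["tp"],orientation=d["ori"]));c=d["color"].min(2)[:,314:320].mean(1)
print(c[90:135].round(0).astype(int).tolist());r=95+np.argmin(c[95:130]);print(r,((ray(f,[[317,r]],.05)[0][:2]-o)@u*1000).round(1))
E
```

```text
time_s: 32.35
tool_pos: [0.5353, -0.1542, 0.109]
orientation: [-0.62, 0.784, 0.003, 0.003]
contact_force: [4.0, 14.7, -5.7]
time_s: 32.85
tool_pos: [0.535, -0.1556, 0.1089]
orientation: [-0.62, 0.784, 0.003, 0.003]
contact_force: [4.4, 16.1, -6.2]
32.85 [ 0.535  -0.1556  0.1089] yaw_y 166.68 [ 0.001  0.009 -1.   ] [-0.01  0.31 -0.03 -0.01 -1.23 -0.22]
[198, 198, 198, 198, 198, 198, 198, 198, 198, 198, 198, 198, 198, 198, 198, 198, 198, 198, 198, 198, 198, 198, 198, 197, 197, 197, 190, 167, 195, 197, 197, 197, 197, 197, 197, 197, 198, 198, 198, 198, 198, 198, 197, 198, 197]
117 -103.7
```

The push is 16.7 N against about 9.9 N for a free stroke, so pad pressure is about 12 N. The bar-end reading (jaw about 50 mm) puts it nearer 9 N. Both are well inside the 5–20 N range, so I hand in while holding.

```bash
python3 -c "
from bench import ticket;print(ticket.job_done())"
```

```text
the job is handed in; nothing more can be done
None
```

The deck box is off the rail, standing upright on the clamp bed against the fixed jaw, and I handed the job in with the trigger still held back; pad pressure is an estimated 9–12 N (from push force and bar advance, not measured directly), and no pass/fail result came back.

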